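# Draw open the slide box and put the teether away

## Task

Draw the flat lid of the slide box all the way open towards you, by pressing lightly on top of it and pulling, never loading the box with more than 20 N. Then lay the pink teether ring flat in the compartment that this uncovers, leave the lid fully open, let go, and leave the dispenser, the warmer, the tray and its bottles where they are.

Things in the scene. Friction and masses are not known exactly. Their poses are not given: they have to be found in the camera images.
- stand: Foot plate of the slide box, fixed to the shelf: 240 x 150 x 10 mm, darker wood. Origin: centre of its underside; x points to the box's back, y to its left, z up. On it stands a birch box 230 long (x) x 144 wide (y) x 48 mm high, in two halves, with a flat sliding lid. The robot may not load plate, box or lid with more than 20 N.
- hinge_edge (a point): Middle of the box's front lower edge: in stand x = -115, y = 0, z = 10 mm. The box is propped up at its back and slopes down to this edge by an unknown 0.02 to 0.17 rad, new each time and not reported; it stays put under load. BOX FRAME: origin here, x along its floor to the back, y left, z square to the floor. A box point (x, z) is about 10 mm + z + x * slope above the shelf.
- bin_ref (a point): Point on top of the foot plate (z = 10 mm, level, not on the sloping box) under the middle of what the open lid uncovers: x = 58.5 mm in stand, 173.5 in the box frame. Box frame, mm: back compartment x = 118 to 224, y = -66 to 66, floor top z = 6; all outer walls 6 thick, 48 high; partition x = 112 to 118; front half covered by a fixed deck, top z = 36.
- lid (a joint): Opening of the lid, m: 0 closed, 0.100 fully open at the front stop; starts 0 to 0.012. Flat white panel, no handle, 115 (x) x 130 x 5 mm; box frame: top z = 45, 3 below the wall tops; covers x = 108 to 223 closed, 8 to 123 open. Slides along the box to the front, about 2 N friction, stays where left. Its soft runners give about 1 mm per 12 N. Pressing its middle with 8 to 12 N drags it.
- ring_center (a point): Centre (half-way up) of the pink teether ring, lying flat on the shelf: outer diameter 56 mm, hole 28 mm, 16 mm high, about 50 g, rigid. z is the ring's axis.
- ring: The same teether ring; origin at the centre of its underside, 8 mm below ring_center.
- dispenser: Bystander: pale blue push dispenser, 72 mm across, 130 mm high, upright; origin at the centre of its underside.
- warmer: Bystander: round white bottle warmer with a switch, 130 mm across, 100 mm high; origin at the centre of its underside.
- tray: Bystander: stainless steel tray 190 x 146 x 24 mm holding the two bottles; origin at the centre of its underside.
- bottle0: Bystander: closed glass bottle with a white cap lying on its side in the tray, 58 mm across, 148 mm long along its x; origin on its underside.
- bottle1: Bystander: closed glass bottle with a pale blue cap lying on its side in the tray, same size; origin on its underside.
Things that resemble listed ones, but are neither listed nor needed, are in the scene too. Leave any blue, red or turquoise look-alike of the ring alone.

How it is judged:
By the outcome, as a careful person would: the job done as asked, in the order asked, and still so for the second after the job is handed in, with the robot touching nothing.
It also fails if it takes over 58 s, if anything falls off the work surface, if the arm or the gripper's body presses on something with over 40 N, if the wrist force passes 120 N, or if a joint passes its speed limit or range.

## Robot

A 6-joint arm with a two-finger parallel gripper is mounted at the origin on the work surface. World frame = base frame: x ahead of the robot, y to its left, z up, the work surface at z = 0. Lengths are in m, angles in rad, forces in N, time in s.
With the tool pointing down it reaches from about 0.225 to 0.875 m from the base axis. Payload 3.4 kg.
Tool frame: the origin (TCP) lies between the finger pads; the fingertips stand 19 mm ahead of it and the grasp point (between the pads) is the TCP; x points along the fingers, z is the direction in which the jaws open and shut, and the axes are right-handed (so a half turn about x gives the same grasp; the last joint's range is limited). The gripper opens to 85 mm and grips with 20 to 120 N. Pads are 22 mm wide; open, the fingers measure 114 mm over their backs; the gripper's body (76 mm by 85 mm) begins 54 mm behind the grasp point. The pads swing forward as they close: fully open they stand 13 mm farther back than shut.
Start: joints at [1.22, 0.276, 1.505, -0, 1.361, -0.121], TCP at [0.131, 0.56, 0.25] pointing down, gripper open.
Joint ranges: [-2.89, 2.89], [-0.75, 2.08], [0.22, 2.7], [-1.18, 4.32], [0.11, 2.71], [-2.7, 2.7]. Speed limits (rad/s): [2.57, 2.57, 3.14, 3.14, 3.14, 3.14].

## Interface

Orientations are given as a rotation vector (axis times angle).
In Python, from bench import robot gives the robot as it stands.
- The arm moves only by the tool drive_tool, never from a script. Its argument "motion" is a list that holds one entry, the list of rows, each a list of 6 numbers: the shift along the tool's x, y, z in units of 25 mm (1.0 is 25 mm), then the turn, a rotation vector about the tool's x, y, z in units of 6 degrees (1.0 is 6 degrees). In form: [[[dx, dy, dz, wx, wy, wz], ...]]. A call has 1 to 12 rows; each row is the pose to reach, as a shift and turn from the pose commanded when the call began, along the tool's axes at that moment; what a row does not reach only later rows make up. A row lasts 1/12 s, in which the tool goes at most 41.7 mm and 7.16 degrees, less where a joint would pass 70% of its speed; a pose out of reach is approached as far as the arm can. A call with a gripper value outside its range is refused whole. "jaw" is the finger opening in mm, from 0 to 85.4, set as the call begins (left out, the last holds). The fingers move at their own pace and stop on an object; the grip force is fixed at half the most. Time passes only in rows, so rows that repeat a pose let the fingers close. It gives the time, the measured TCP pose, the force and the opening at its end, in the units of the state.
- robot.observe(): the state, without advancing time (a new reading comes with each control period).
- robot.get_image(name): name is "side" or "top" or "wrist"; returns a dict with "image" (384x512x3 uint8, blue, green, red), "depth" (384x512 float32, m along the optical axis (not along the pixel's ray), 0 where there is no reading), "fx", "fy", "cx", "cy" (pixels), "xyz" and "rotation" of the camera in the world. Camera axes: x right, y down, z forward; pixel columns grow to the right and rows downward; lengths in m; the calibration is good to about 2 mm. A picture is of the moment at which its call begins.
- robot.hand_in(): hands the job in, once; it reports no verdict.
Trained networks look in the newest picture that a camera, given by its name, has taken for a name from the list of things; names that differ only in an ending like _2 or _b are one class to them, and where a whole thing is asked for, a point or a joint stands for the part that bears it (a point fixed in the world has none). Each returns a list of dicts, best first, with "confidence" (0 to 1); they miss things now and then, are a little off and sometimes report something else, mostly with a low value. They report only what shows in the picture. A call takes as long as a camera call. They do not tell look-alikes from the thing itself.
- robot.outline_of(camera, name): "mask" (384x512 bool, what is visible of it) and "bbox" ([centre column, centre row, width, height] in pixels, round what is visible of it).
The state is a dict: "time_s": time; "q": joint angles; "joint_vel": joint speeds; "joint_efforts": joint torques, N m; "position": TCP position; "eef_rot": TCP orientation; "force": force on the tool from outside, world axes, zero at the start; "torque": the same for the moment, N m; "width": finger opening in m.
Only numpy, scipy, OpenCV 4.12 (cv2) and the standard library are available. Lean on these libraries where they do the work, as an engineer would, in place of code of your own. Each camera call takes 0.05 s, during which the arm holds its last target.

## Working session

There is one attempt and no reset: what is moved stays moved. The work goes in short steps, Python scripts to look and compute and a tool call to move; the robot and the scene stay as the last step left them, time stands still between calls to the robot, and variables do not carry over. Pictures are saved under pics/ and viewed, and the job is handed in when it is done.

Besides the shell and the picture viewer there is one more tool, called by a JSON object that holds its "fn" and its "kwargs", one argument or row to a line. drive_tool: Moves the arm, as the interface text tells. Its arguments: {"type":"object","properties":{"motion":{"type":"array","items":{"type":"array","items":{"type":"array","items":{"type":"number"}}}},"jaw":{"type":"number"}},"required":["motion"]}

```bash
ls; mkdir -p pics; cat > h.py <<'E'
import numpy as np, cv2
from bench import robot
from scipy.spatial.transform import Rotation as R
def w(im,u,v,d):
    p=np.stack([(u-im['cx'])/im['fx']*d,(v-im['cy'])/im['fy']*d,d],-1)
    M=np.array(im['rotation']); 
    if M.shape!=(3,3): M=R.from_rotvec(M).as_matrix()
    return p@M.T+np.array(im['xyz'])
def cloud(im):
    v,u=np.mgrid[0:384,0:512]
    return w(im,u,v,im['depth'])
E
python3 - <<'E'
from h import *
s=robot.observe();print({k:np.round(v,3) for k,v in s.items()})
for n in ['side','top','wrist']:
    im=robot.get_image(n); cv2.imwrite(f'pics/a_{n}.png',im['image']); print(n,im['xyz'],im['rotation'],im['fx'])
    np.save(f'pics/a_{n}.npy',im,allow_pickle=True)
    for t in ['ring','lid','stand','dispenser','warmer','tray','bottle0']:
        for o in robot.outline_of(n,t):
            m=o['mask']; c=cloud(im)[m&(im['depth']>0)]
            print(n,t,round(o['confidence'],2),np.round(o['bbox']),np.round(np.median(c,0),3) if len(c) else '')
print(robot.observe()['time_s'])
E
```

```text
pics
{'time_s': np.float64(0.0), 'q': array([ 1.22 ,  0.277,  1.506, -0.   ,  1.361, -0.121]), 'joint_vel': array([-0.   , -0.001,  0.   ,  0.002,  0.   , -0.001]), 'joint_efforts': array([-3.0000e-03, -4.1677e+01, -2.4580e+01, -0.0000e+00,  1.1000e-02,
       -0.0000e+00]), 'position': array([0.131, 0.559, 0.249]), 'eef_rot': array([-1.039,  1.311,  1.038]), 'force': array([ 0.244,  0.209, -0.136]), 'torque': array([ 0.06 , -0.018,  0.01 ]), 'width': np.float64(0.085)}
side [ 0.00692666 -0.84495928  0.66378987] [-2.02657384  0.58608089 -0.36397758] 354.29647337373177
side ring 0.79 [279. 245.  21.  15.] [ 0.516 -0.199  0.015]
side ring 0.57 [262. 226.  21.  16.] [ 0.528 -0.095  0.015]
side ring 0.5 [243. 251.  18.  17.] [ 0.414 -0.169  0.014]
side ring 0.49 [310. 240.  21.  19.] [ 0.614 -0.22   0.015]
side lid 0.65 [232. 172.  42.  23.] [0.57  0.184 0.072]
side lid 0.29 [357. 293.  63.  65.] [ 0.519 -0.49   0.086]
side stand 0.88 [222. 184.  75.  49.] [0.521 0.141 0.053]
side dispenser 0.95 [300. 179.  21.  42.] [0.765 0.002 0.066]
side warmer 0.74 [357. 291.  60.  66.] [ 0.52  -0.4
[... 395 characters left out ...]
531 -0.09   0.015]
top ring 0.53 [303. 237.  20.  16.] [ 0.419 -0.167  0.017]
top ring 0.51 [316. 187.  14.  15.] [ 0.614 -0.221  0.018]
top lid 0.86 [211. 195.  35.  32.] [0.576 0.183 0.073]
top stand 0.56 [212. 207.  38.  62.] [0.532 0.181 0.064]
top dispenser 0.53 [253. 144.  18.  22.] [0.773 0.02  0.094]
top warmer 0.95 [382. 204.  40.  35.] [ 0.547 -0.455  0.099]
top tray 0.69 [131. 207.  39.  50.] [0.526 0.492 0.006]
top bottle0 0.91 [121. 210.  16.  42.] [0.541 0.525 0.054]
top bottle0 0.8 [139. 206.  16.  39.] [0.543 0.453 0.055]
wrist [0.05211709 0.57725291 0.37449015] [2.25209829 1.78502208 0.29116006] 279.4789393867908
wrist stand 0.59 [104. 370.  41.  27.] [0.419 0.225 0.031]
1.2
```

```bash
python3 - <<'E'
from h import *
im=np.load('pics/a_top.npy',allow_pickle=True).item()['image']
cv2.imwrite('pics/b_top.png',cv2.resize(im[130:260,100:340],None,fx=3.3,fy=3.3,interpolation=cv2.INTER_CUBIC))
im=np.load('pics/a_side.npy',allow_pickle=True).item()['image']
cv2.imwrite('pics/b_side.png',cv2.resize(im[130:280,150:350],None,fx=4,fy=4,interpolation=cv2.INTER_CUBIC))
E
```

```text
(no output)
```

View pics/a_top.png

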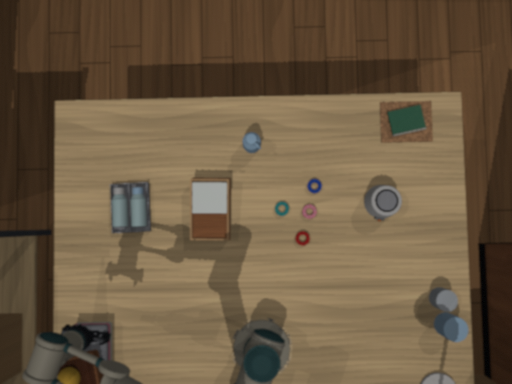

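```bash
sleep 1
```

```text
(no output)
```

View pics/b_top.png

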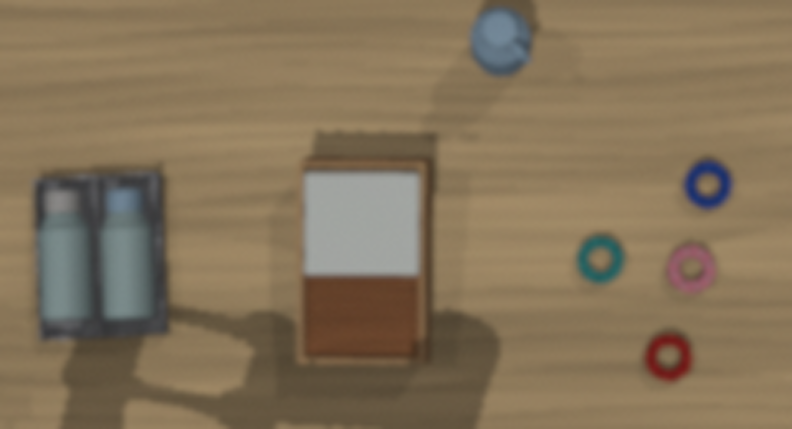

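View pics/b_side.png

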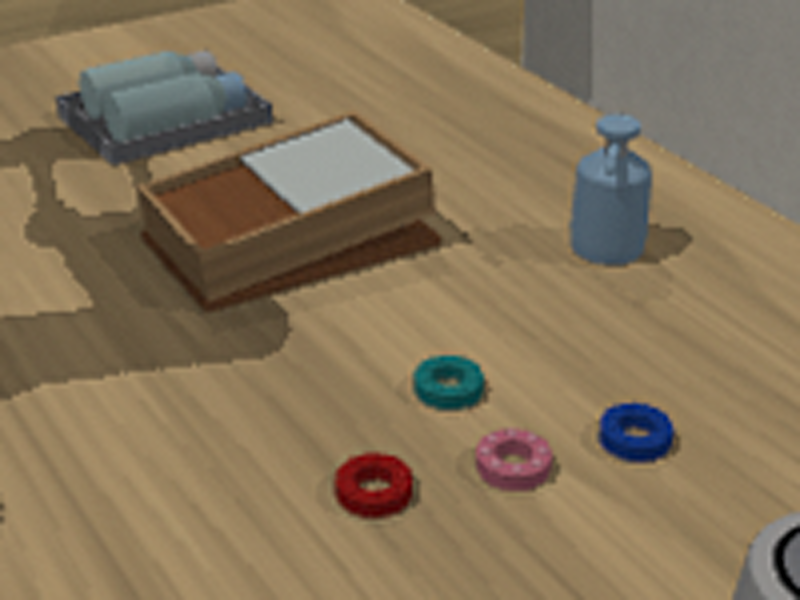

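```bash
cat > fit.py <<'E'
from h import *
def plane(P):
    for _ in range(6):
        c=P.mean(0);n=np.linalg.svd(P-c,full_matrices=False)[2][2]; n*=np.sign(n[2])
        r=(P-c)@n; P=P[abs(r)<max(2*r.std(),.0015)]
    return c,n,r.std(),len(P)
E
python3 - <<'E'
from fit import *
for nm,bb in [('side',(160,140,290,215)),('top',(185,170,240,245))]:
    im=np.load(f'pics/a_{nm}.npy',allow_pickle=True).item()
    C=cloud(im);I=im['image'].astype(int)
    m=np.zeros((384,512),bool);m[bb[1]:bb[3],bb[0]:bb[2]]=1
    b,g,r=I[...,0],I[...,1],I[...,2]
    white=m&(abs(b-r)<25)&(g>110)&(C[...,2]>.04)
    white=cv2.erode(white.astype(np.uint8),np.ones((3,3)))>0
    c,n,s,k=plane(C[white])
    print(nm,'lid c',c,'n',n,'std',s,k, 'slope',np.hypot(n[0],n[1])/n[2],'downdir yaw',np.arctan2(-n[1],-n[0]))
    P=C[white][:,:2].astype(np.float32)*1000
    print(cv2.minAreaRect(P))
    hi=m&(C[...,2]>.025)&(C[...,2]<.12)
    P=C[hi]; print('box',cv2.minAreaRect(P[:,:2].astype(np.float32)*1000))
    deck=m&(r-b>50)&(C[...,2]>.03); deck=cv2.erode(deck.astype(np.uint8),np.ones((3,3)))>0
    print('deck',plane(C[deck]))
    # ring
    pk=(r-g>50)&(b-g>15)&(C[...,0]>.45)&(C[...,0]<.58)&(C[...,1]<-.15)&(C[...,1]>-.26)
    v,u=np.where(pk);print('ring',pk.sum(),u.mean(),v.mean(),C[pk].mean(0),C[pk].min(0),C[pk].max(0))
E
```

```text
side lid c [0.56515827 0.23394907 0.06984025] n [-0.111225    0.03269501  0.99325729] std 0.0014268002999873574 447 slope 0.1167178563831889 downdir yaw -0.28590062798835136
((375.69732666015625, -180.96771240234375), (1496.7418212890625, 259.3658447265625), 70.78386688232422)
box ((537.3951416015625, 333.04986572265625), (450.8788146972656, 237.53945922851562), 88.22006225585938)
deck (array([0.47079775, 0.19005109, 0.05210809]), array([-1.10410199e-01,  5.43325011e-04,  9.93885956e-01]), np.float64(0.0010192823404879398), 298)
ring 32 278.0625 242.09375 [ 0.51937174 -0.19234598  0.01584564] [ 0.48969624 -0.2167502   0.01087929] [ 0.54209119 -0.16908339  0.01827668]
top lid c [0.57309608 0.18352578 0.08577146] n [ 0.9977281  -0.04401694  0.05100145] std 0.03203176601049997 986 slope 19.581770098606814 downdir yaw 3.0975040719673688
((559.9844360351562, 119.21949005126953), (271.77606201171875, 127.18891906738281), 77.8551254272461)
box ((530.6406860351562, 182.83383178710938), (142.9181365966797, 225.14248657226562), 88.72322082519531)
deck (array([0.46976698, 0.18553737, 0.05525281]), array([-0.99957636, -0.02794602,  0.00813118]), np.float64(0.02141479893759917), 649)<stdin>:19: RuntimeWarning: Mean of empty slice.
  ret = ret.dtype.type(ret / rcount)
  ret = um.true_divide(
Traceback (most recent call last):
ValueError: zero-size array to reduction operation minimum which has no identity
```

```bash
python3 - <<'E'
from h import *
im=np.load('pics/a_side.npy',allow_pickle=True).item()['image']
cv2.imwrite('pics/c_ring.png',cv2.resize(im[225:265,250:310],None,fx=10,fy=10,interpolation=cv2.INTER_CUBIC))
E
```

```text
(no output)
```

View pics/c_ring.png

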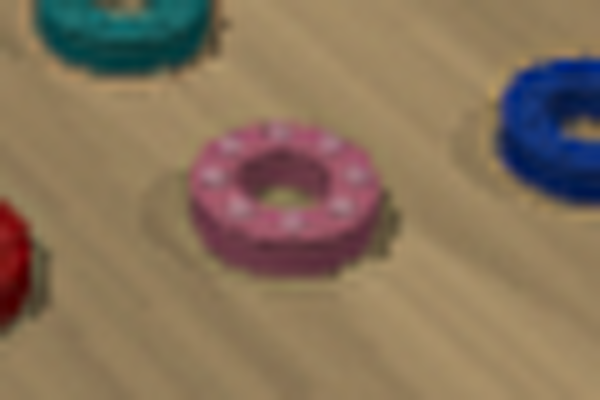

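```bash
python3 - <<'E'
from fit import *
for nm,bb in [('side',(160,140,290,215)),('top',(185,170,240,245))]:
    im=np.load(f'pics/a_{nm}.npy',allow_pickle=True).item()
    C=cloud(im);I=im['image'].astype(int)
    m=(C[...,0]>.38)&(C[...,0]<.68)&(C[...,1]>.09)&(C[...,1]<.28)
    b,g,r=I[...,0],I[...,1],I[...,2]
    hsv=cv2.cvtColor(im['image'],cv2.COLOR_BGR2HSV)
    white=m&(hsv[...,1]<40)&(hsv[...,2]>100)&(C[...,2]>.045)
    print(nm,white.sum()); 
    P=C[white][:,:2].astype(np.float32)*1000; print('lid rect',cv2.minAreaRect(P))
    we=cv2.erode(white.astype(np.uint8),np.ones((3,3)))>0
    c,n,s,k=plane(C[we]); print('lid',c.round(4),n.round(4),s,k,'yaw',np.degrees(np.arctan2(-n[1],-n[0])))
    deck=m&(r-b>45)&(C[...,2]>.035)&(hsv[...,1]>130); deck=cv2.erode(deck.astype(np.uint8),np.ones((3,3)))>0
    print('deck',deck.sum(),plane(C[deck]))
    hi=m&(C[...,2]>.04)&(C[...,2]<.12)
    print('box',cv2.minAreaRect(C[hi][:,:2].astype(np.float32)*1000))
    pk=(r-g>25)&(b-g>3)&(C[...,0]>.46)&(C[...,0]<.57)&(C[...,1]<-.15)&(C[...,1]>-.26)
    v,u=np.where(pk)
    if len(u):
        P=C[pk];print('ring',pk.sum(),u.mean(),v.mean(),P.mean(0),P.min(0),P.max(0))
        # ray at z=.016 for top mean
        vv,uu=np.mgrid[0:384,0:512]
        a=w(im,u.astype(float),v.astype(float),np.ones(len(u)));o=np.array(im['xyz']);d=a-o
        q=o+d*((.012-o[2])/d[:,2:3]); print('ray mean',q.mean(0), (q.min(0)+q.max(0))/2)
E
```

```text
side 531
lid rect ((579.04052734375, 187.50958251953125), (130.5767364501953, 125.05007934570312), 88.13621520996094)
lid [0.5732 0.1855 0.0724] [-0.1124  0.0075  0.9936] 0.0009706548751631806 350 yaw -3.8166264959847562
deck 279 (array([0.47344303, 0.19243107, 0.05240486]), array([-0.10865897,  0.00214065,  0.99407678]), np.float64(0.0010578227010783954), 258)
box ((532.8822021484375, 184.0263214111328), (151.59750366210938, 238.05459594726562), 87.88701629638672)
ring 207 278.0338164251208 244.42995169082127 [ 0.51432492 -0.19927841  0.01402811] [ 0.48752431 -0.22402562  0.0011692 ] [ 0.55733377 -0.16908339  0.02099858]
ray mean [ 0.5159352  -0.19721877  0.012     ] [ 0.51725326 -0.1968518   0.012     ]
top 1105
lid rect ((573.9478759765625, 185.46067810058594), (129.4901123046875, 115.85679626464844), 88.9114761352539)
lid [0.5746 0.1831 0.0731] [-0.1156  0.007   0.9933] 0.0036075034561733883 808 yaw -3.4907355069406814
deck 631 (array([0.46840153, 0.18818205, 0.05254072]), array([-0.11921147,  0.01431344,  0.99276571]), np.float64(0.0028777852491557294), 524)
box ((530.5131225585938, 182.836669921875), (142.9181365966797, 224.88720703125), 88.72322082519531)
ring 87 308.7471264367816 211.06896551724137 [ 0.51781243 -0.1916107   0.01805115] [ 0.49497403 -0.21563163  0.00881501] [ 0.54130476 -0.16932909  0.02840963]
ray mean [ 0.5179806  -0.19224345  0.012     ] [ 0.51823962 -0.19313003  0.012     ]
```

```bash
cat > go.py <<'E'
from h import *
import sys
def box(yaw=np.radians(-1.8),s=0.113):
    x=np.array([np.cos(yaw)*np.cos(s),np.sin(yaw)*np.cos(s),np.sin(s)]); y=np.array([-np.sin(yaw),np.cos(yaw),0]); return np.stack([x,y,np.cross(x,y)],1)
def go(p,M=None):
    s=robot.observe();T=R.from_rotvec(s['eef_rot']).as_matrix()
    d=T.T@(np.array(p)-s['position'])/.025
    wv=R.from_matrix(T.T@(T if M is None else M)).as_rotvec()/np.radians(6)
    print('t',s['time_s'],'pos',s['position'].round(4),'F',np.round(s['force'],1),'w',s['width']); print('row',d.round(3),wv.round(3))
def tool(tilted=True,flip=1,yaw=np.radians(-1.8),s=0.113):
    B=box(yaw,s if tilted else 0); x=-B[:,2]; z=flip*B[:,1]; return np.stack([x,np.cross(z,x),z],1)
E
python3 - <<'E'
from go import *
s=robot.observe();print(R.from_rotvec(s['eef_rot']).as_matrix().round(3))
for f in (1,-1): go([.574,.185,.16],tool(flip=f))
E
```

```text
[[ 0.    -0.974  0.228]
 [ 0.     0.228  0.974]
 [-1.    -0.     0.   ]]
t 1.2 pos [0.131  0.5599 0.2503] F [ 0.1  0.3 -0.4] w 0.0854122614446754
row [  3.614 -20.67  -10.568] [-1.892 -0.106 -1.075]
t 1.2 pos [0.131  0.5599 0.2503] F [ 0.1  0.3 -0.4] w 0.0854122614446754
row [  3.614 -20.67  -10.568] [28.064 -1.586  0.156]
```

{"fn": "drive_tool", "kwargs": {
  "motion": [
    [[1,-20.67,-10.57,-1.9,-0.1,-1.07],[1,-20.67,-10.57,-1.9,-0.1,-1.07],[1,-20.67,-10.57,-1.9,-0.1,-1.07],[1,-20.67,-10.57,-1.9,-0.1,-1.07],[1,-20.67,-10.57,-1.9,-0.1,-1.07],[1,-20.67,-10.57,-1.9,-0.1,-1.07],[1,-20.67,-10.57,-1.9,-0.1,-1.07],[1,-20.67,-10.57,-1.9,-0.1,-1.07],[1,-20.67,-10.57,-1.9,-0.1,-1.07],[1,-20.67,-10.57,-1.9,-0.1,-1.07],[1,-20.67,-10.57,-1.9,-0.1,-1.07],[1,-20.67,-10.57,-1.9,-0.1,-1.07]]
  ],
  "jaw": 0
}}

```text
time_s: 2.2
position: [0.5136, 0.2355, 0.229]
eef_rot: [-1.239, 1.142, 1.103]
force: [0.2, 0.9, -0.2]
width: -0.0002
```

```bash
python3 - <<'E'
from go import *
go([.574,.185,.14],tool())
im=robot.get_image('wrist');cv2.imwrite('pics/d.png',im['image']);np.save('pics/d.npy',im,allow_pickle=True)
from fit import *
C=cloud(im);hsv=cv2.cvtColor(im['image'],cv2.COLOR_BGR2HSV)
m=(C[...,0]>.38)&(C[...,0]<.68)&(C[...,1]>.09)&(C[...,1]<.28)
white=m&(hsv[...,1]<40)&(hsv[...,2]>100)&(C[...,2]>.045)&(C[...,2]<.1)
print(white.sum(),cv2.minAreaRect(C[white][:,:2].astype(np.float32)*1000))
we=cv2.erode(white.astype(np.uint8),np.ones((5,5)))>0
print(plane(C[we]))
E
```

```text
t 2.2 pos [0.5136 0.2355 0.229 ] F [ 0.2  0.9 -0.2] w -0.00015271011183546165
row [ 3.816 -2.062 -1.943] [ 0.004 -0.002 -0.002]
10446 ((579.2535400390625, 179.80267333984375), (130.40908813476562, 121.61685180664062), 88.51862335205078)
(array([0.56852842, 0.17444155, 0.07240189]), array([-0.11175384,  0.00360593,  0.99372938]), np.float64(0.0006151866214636661), 8394)
```

View pics/d.png

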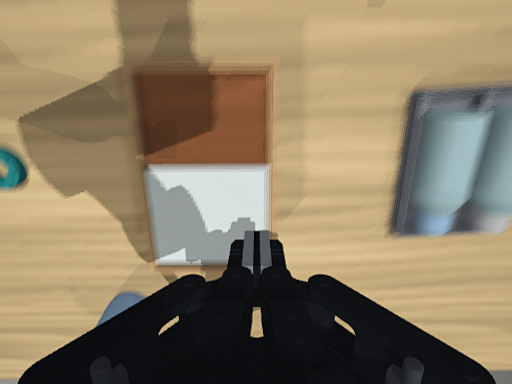

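```bash
python3 - <<'E'
from go import *
go([.572,.183,.105],tool())
E
```

```text
t 2.25 pos [0.5205 0.2303 0.2288] F [ 4.9 -3.7  0.6] w 0.00019955866688841975
row [ 5.179 -1.518 -1.791] [-0.025 -0.057  0.064]
```

{"fn": "drive_tool", "kwargs": {
  "motion": [
    [[1.5,-1.6,-1.8,0,0,0],[3,-1.6,-1.8,0,0,0],[4,-1.6,-1.8,0,0,0],[4.6,-1.6,-1.8,0,0,0],[5,-1.6,-1.8,0,0,0],[5,-1.6,-1.8,0,0,0],[5,-1.6,-1.8,0,0,0]]
  ]
}}

```text
time_s: 2.83
position: [0.5649, 0.1909, 0.1096]
eef_rot: [-1.24, 1.141, 1.103]
force: [0.7, -0.0, 0.2]
width: -0.0001
```

```bash
python3 - <<'E'
from go import *
go([.572,.183,.095],tool())
E
```

```text
t 2.8333 pos [0.5649 0.1909 0.1096] F [ 0.7 -0.   0.2] w -0.00014564652039633985
row [ 0.612 -0.228 -0.309] [ 0.012 -0.002 -0.001]
```

{"fn": "drive_tool", "kwargs": {
  "motion": [
    [[0.2,-0.23,-0.31,0,0,0],[0.4,-0.23,-0.31,0,0,0],[0.5,-0.23,-0.31,0,0,0],[0.5,-0.23,-0.31,0,0,0]]
  ]
}}

```text
time_s: 3.17
position: [0.5714, 0.1824, 0.0974]
eef_rot: [-1.239, 1.142, 1.103]
force: [0.2, 0.1, 0.3]
width: -0.0002
```

{"fn": "drive_tool", "kwargs": {
  "motion": [
    [[0.03,0,0,0,0,0],[0.06,0,0,0,0,0],[0.08,0,0,0,0,0],[0.08,0,0,0,0,0]]
  ]
}}

```text
time_s: 3.5
position: [0.5717, 0.1825, 0.0954]
eef_rot: [-1.24, 1.142, 1.103]
force: [-0.2, 0.0, 0.1]
width: -0.0005
```

{"fn": "drive_tool", "kwargs": {
  "motion": [
    [[0.02,0,0,0,0,0],[0.04,0,0,0,0,0],[0.06,0,0,0,0,0],[0.06,0,0,0,0,0]]
  ]
}}

```text
time_s: 3.83
position: [0.5718, 0.1825, 0.0937]
eef_rot: [-1.239, 1.142, 1.103]
force: [0.7, -0.1, -0.1]
width: 0.0
```

{"fn": "drive_tool", "kwargs": {
  "motion": [
    [[0.02,0,0,0,0,0],[0.03,0,0,0,0,0],[0.03,0,0,0,0,0]]
  ]
}}

```text
time_s: 4.08
position: [0.5719, 0.1824, 0.093]
eef_rot: [-1.239, 1.142, 1.103]
force: [-0.1, -0.6, -0.2]
width: 0.0003
```

{"fn": "drive_tool", "kwargs": {
  "motion": [
    [[0.02,0,0,0,0,0],[0.03,0,0,0,0,0],[0.03,0,0,0,0,0]]
  ]
}}

```text
time_s: 4.33
position: [0.572, 0.1824, 0.0923]
eef_rot: [-1.239, 1.142, 1.103]
force: [0.3, -0.9, -0.0]
width: 0.0001
```

{"fn": "drive_tool", "kwargs": {
  "motion": [
    [[0.01,0,0,0,0,0],[0.03,0,0,0,0,0],[0.03,0,0,0,0,0]]
  ]
}}

```text
time_s: 4.58
position: [0.5721, 0.1824, 0.0915]
eef_rot: [-1.239, 1.142, 1.103]
force: [-0.4, 0.4, 0.6]
width: 0.0001
```

{"fn": "drive_tool", "kwargs": {
  "motion": [
    [[0.01,0,0,0,0,0],[0.02,0,0,0,0,0],[0.02,0,0,0,0,0]]
  ]
}}

```text
time_s: 4.83
position: [0.5722, 0.1824, 0.0913]
eef_rot: [-1.239, 1.142, 1.103]
force: [-1.3, 0.6, 2.0]
width: -0.0003
```

{"fn": "drive_tool", "kwargs": {
  "motion": [
    [[0.01,0,0,0,0,0],[0.02,0,0,0,0,0],[0.02,0,0,0,0,0]]
  ]
}}

```text
time_s: 5.08
position: [0.5722, 0.1825, 0.091]
eef_rot: [-1.24, 1.142, 1.103]
force: [-1.6, -1.2, 4.8]
width: -0.0001
```

{"fn": "drive_tool", "kwargs": {
  "motion": [
    [[0.01,0,0,0,0,0],[0.03,0,0,0,0,0],[0.03,0,0,0,0,0]]
  ]
}}

```text
time_s: 5.33
position: [0.5723, 0.1824, 0.0906]
eef_rot: [-1.24, 1.142, 1.103]
force: [-1.9, -0.0, 6.9]
width: 0.0001
```

{"fn": "drive_tool", "kwargs": {
  "motion": [
    [[0.01,0,0,0,0,0],[0.025,0,0,0,0,0],[0.025,0.1,0,0,0,0],[0.025,0.2,0,0,0,0],[0.025,0.3,0,0,0,0],[0.025,0.4,0,0,0,0]]
  ]
}}

```text
time_s: 5.83
position: [0.5651, 0.1827, 0.0899]
eef_rot: [-1.242, 1.137, 1.099]
force: [1.5, -1.6, 7.3]
width: -0.0001
```

{"fn": "drive_tool", "kwargs": {
  "motion": [
    [[0.01,0.1,0,0,0,0],[0.015,0.2,0,0,0,0],[0.02,0.3,0,0,0,0],[0.02,0.4,0,0,0,0],[0.02,0.5,0,0,0,0],[0.02,0.6,0,0,0,0]]
  ]
}}

```text
time_s: 6.33
position: [0.5506, 0.1831, 0.0881]
eef_rot: [-1.243, 1.136, 1.098]
force: [1.1, -1.6, 8.8]
width: 0.0002
```

```bash
cat > look.py <<'E'
from fit import *
import sys
n,tag=sys.argv[1],sys.argv[2]
im=robot.get_image(n);I=im['image'];np.save(f'pics/{tag}.npy',im,allow_pickle=True)
if n=='top': I=cv2.resize(I[130:260,160:340],None,fx=4.4,fy=4.4,interpolation=cv2.INTER_CUBIC)
elif n=='side': I=cv2.resize(I[130:280,150:350],None,fx=4,fy=4,interpolation=cv2.INTER_CUBIC)
cv2.imwrite(f'pics/{tag}.png',I)
E
python3 look.py side e1; python3 -c "
from go import *
go([.5,.18,.1],tool())"
```

```text
t 6.3833 pos [0.5498 0.1831 0.088 ] F [ 0.6 -1.9  9. ] w -2.521309633996571e-05
row [-0.713  1.918 -0.183] [ 0.012 -0.002  0.053]
```

View pics/e1.png

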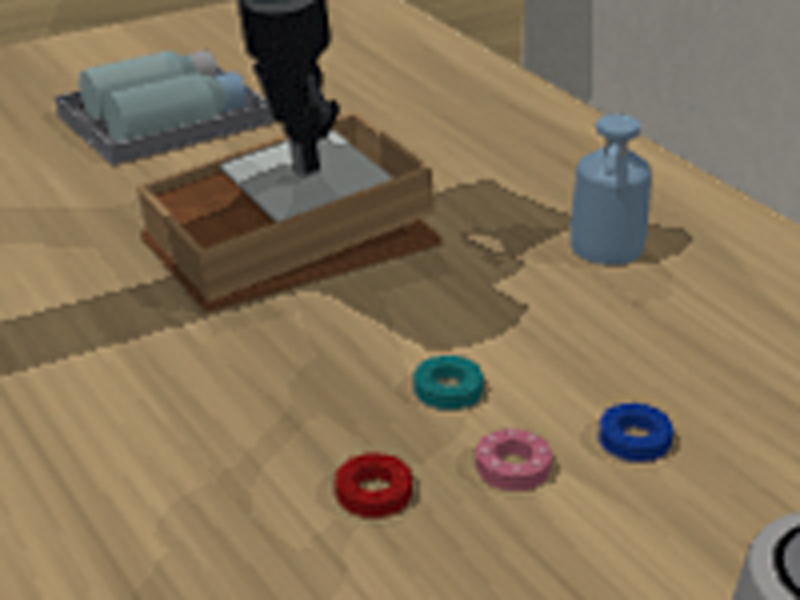

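{"fn": "drive_tool", "kwargs": {
  "motion": [
    [[0,0.12,0,0,0,0],[0,0.24,0,0,0,0],[0,0.36,0,0,0,0],[0,0.48,0,0,0,0],[0,0.6,0,0,0,0],[0,0.72,0,0,0,0],[0,0.84,0,0,0,0],[0,0.96,0,0,0,0]]
  ]
}}

```text
time_s: 7.05
position: [0.5267, 0.1837, 0.0854]
eef_rot: [-1.243, 1.136, 1.098]
force: [0.7, -2.5, 10.1]
width: -0.0001
```

{"fn": "drive_tool", "kwargs": {
  "motion": [
    [[0,0.12,0,0,0,0],[0,0.24,0,0,0,0],[-0.01,0.36,0,0,0,0],[-0.01,0.48,0,0,0,0],[-0.01,0.6,0,0,0,0],[-0.02,0.72,0,0,0,0],[-0.02,0.84,0,0,0,0],[-0.02,0.96,0,0,0,0]]
  ]
}}

```text
time_s: 7.72
position: [0.5025, 0.1843, 0.0828]
eef_rot: [-1.243, 1.137, 1.099]
force: [0.8, -3.1, 8.5]
width: -0.0001
```

{"fn": "drive_tool", "kwargs": {
  "motion": [
    [[0,0.12,0,0,0,0],[0,0.24,0,0,0,0],[0,0.36,0,0,0,0],[0,0.48,0,0,0,0],[0,0.6,0,0,0,0],[0,0.72,0,0,0,0],[0,0.84,0,0,0,0]]
  ]
}}

```text
time_s: 8.3
position: [0.4816, 0.1849, 0.0804]
eef_rot: [-1.243, 1.137, 1.099]
force: [1.7, -2.6, 9.1]
width: 0.0004
```

{"fn": "drive_tool", "kwargs": {
  "motion": [
    [[0,0.08,0,0,0,0],[0,0.16,0,0,0,0],[0,0.24,0,0,0,0],[0,0.32,0,0,0,0],[0,0.4,0,0,0,0]]
  ]
}}

```text
time_s: 8.72
position: [0.4739, 0.1863, 0.0798]
eef_rot: [-1.243, 1.133, 1.096]
force: [3.8, -0.1, 6.8]
width: -0.0005
```

{"fn": "drive_tool", "kwargs": {
  "motion": [
    [[0.01,0.06,0,0,0,0],[0.02,0.12,0,0,0,0],[0.02,0.18,0,0,0,0],[0.02,0.24,0,0,0,0],[0.02,0.24,0,0,0,0]]
  ]
}}

```text
time_s: 9.13
position: [0.4687, 0.1868, 0.0791]
eef_rot: [-1.243, 1.131, 1.095]
force: [4.7, -0.9, 8.6]
width: 0.0001
```

{"fn": "drive_tool", "kwargs": {
  "motion": [
    [[-0.3,0,0,0,0,0],[-1,0,0,0,0,0],[-2.5,0,0,0,0,0],[-4,0,0,0,0,0],[-4,0,0,0,0,0],[-4,0,0,0,0,0]]
  ],
  "jaw": 72
}}

```text
time_s: 9.63
position: [0.4528, 0.1866, 0.178]
eef_rot: [-1.24, 1.138, 1.1]
force: [0.4, 0.7, -0.3]
width: 0.0716
```

```bash
python3 look.py side f1;python3 look.py top f2; python3 look.py wrist f3; python3 - <<'E'
from go import *
print(R.from_rotvec(robot.observe()['eef_rot']).as_matrix().round(3))
go([.5174,-.193,.16],tool(False))
from fit import *
for nm in ('f1','f2','f3'):
    im=np.load(f'pics/{nm}.npy',allow_pickle=True).item()
    C=cloud(im);hsv=cv2.cvtColor(im['image'],cv2.COLOR_BGR2HSV)
    m=(C[...,0]>.38)&(C[...,0]<.68)&(C[...,1]>.09)&(C[...,1]<.28)
    white=m&(hsv[...,1]<40)&(hsv[...,2]>80)&(C[...,2]>.045)&(C[...,2]<.1)
    print(nm,white.sum(),cv2.minAreaRect(C[white][:,:2].astype(np.float32)*1000))
    hi=m&(C[...,2]>.04)&(C[...,2]<.12)
    print('box',cv2.minAreaRect(C[hi][:,:2].astype(np.float32)*1000))
E
```

```text
[[ 0.109 -0.994  0.031]
 [-0.005  0.03   1.   ]
 [-0.994 -0.109 -0.001]]
t 9.7833 pos [0.4508 0.1859 0.1745] F [-0.4 -0.4  0.5] w 0.0721314905333226
row [  0.94   -3.045 -15.065] [ 0.008 -0.014  1.045]
f1 569 ((489.69696044921875, 190.2079620361328), (134.6109619140625, 128.71258544921875), 86.81507110595703)
box ((530.6066284179688, 184.40185546875), (155.1394500732422, 233.14398193359375), 89.16747283935547)
f2 690 ((482.5721740722656, 187.81344604492188), (130.42019653320312, 112.16325378417969), 88.50096893310547)
box ((531.41259765625, 183.12606811523438), (142.43328857421875, 225.3154754638672), 88.65345764160156)
f3 16438 ((489.3104248046875, 185.2792205810547), (132.75474548339844, 132.3710174560547), 88.25553131103516)
box ((529.7718505859375, 184.18731689453125), (144.44671630859375, 229.84365844726562), 88.4688720703125)
```

View pics/f1.png

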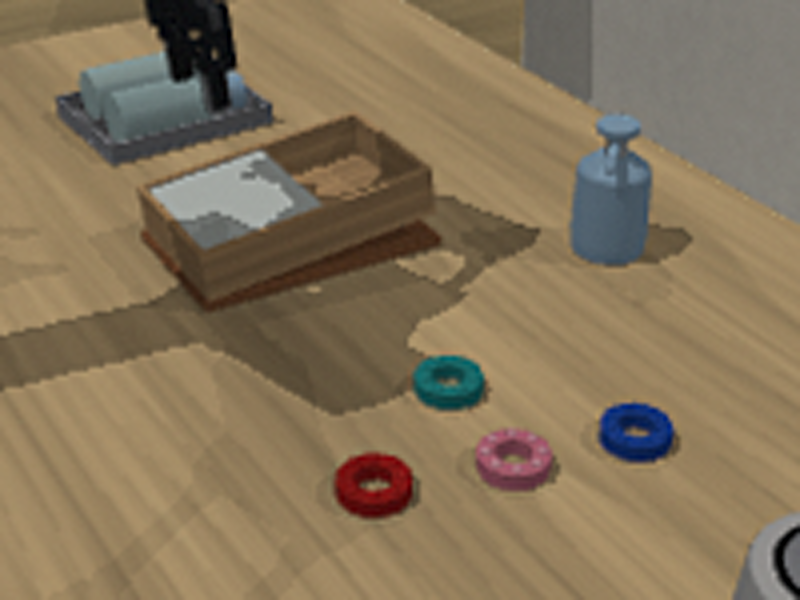

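View pics/f2.png

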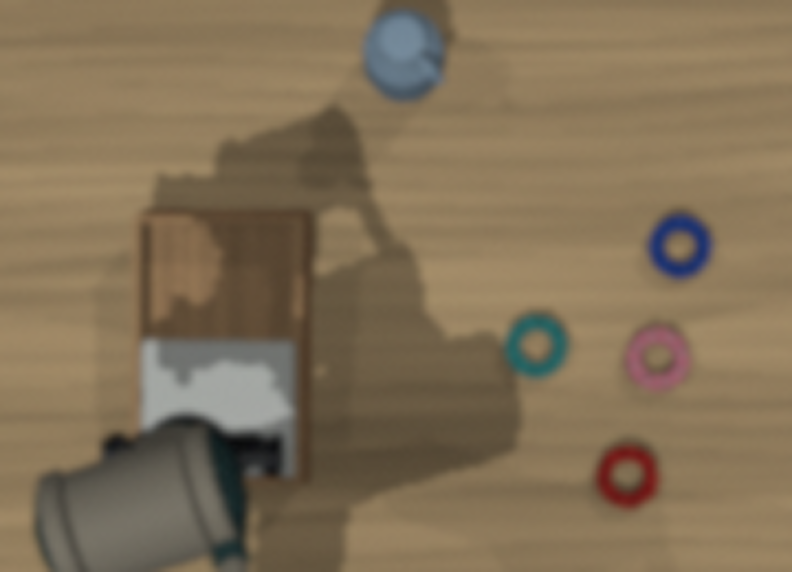

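View pics/f3.png

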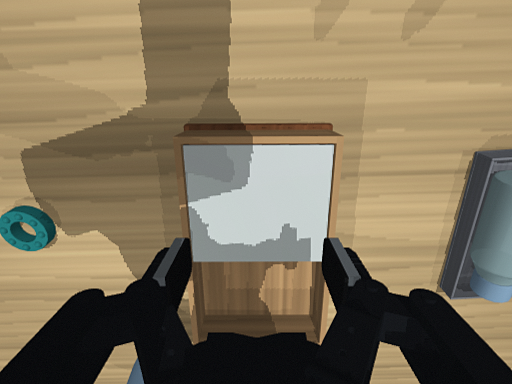

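{"fn": "drive_tool", "kwargs": {
  "motion": [
    [[0.9,-3.05,-15.07,0,0,1.05],[0.9,-3.05,-15.07,0,0,1.05],[0.9,-3.05,-15.07,0,0,1.05],[0.9,-3.05,-15.07,0,0,1.05],[0.9,-3.05,-15.07,0,0,1.05],[0.9,-3.05,-15.07,0,0,1.05],[0.9,-3.05,-15.07,0,0,1.05],[0.9,-3.05,-15.07,0,0,1.05],[0.9,-3.05,-15.07,0,0,1.05],[0.9,-3.05,-15.07,0,0,1.05],[0.9,-3.05,-15.07,0,0,1.05],[0.9,-3.05,-15.07,0,0,1.05]]
  ]
}}

```text
time_s: 10.78
position: [0.5176, -0.1925, 0.1603]
eef_rot: [-1.183, 1.224, 1.187]
force: [0.1, 0.2, 0.2]
width: 0.0722
```

```bash
cat > ring.py <<'E'
from go import *
import sys
im=robot.get_image('wrist');cv2.imwrite('pics/%s.png'%sys.argv[1],im['image']);np.save('pics/%s.npy'%sys.argv[1],im,allow_pickle=True)
C=cloud(im);I=im['image'].astype(int);b,g,r=I[...,0],I[...,1],I[...,2]
pk=(r-g>25)&(b-g>3)&(C[...,2]<.03)&(C[...,2]>.011)
P=C[pk];print(len(P),P.mean(0),(P.min(0)+P.max(0))/2,np.ptp(P,axis=0)); print(cv2.minEnclosingCircle(P[:,:2].astype(np.float32)*1000))
E
python3 ring.py g1; python3 -c "
from go import *
go([.5174,-.193,.16],tool(False))"
```

```text
1770 [ 0.51496058 -0.19477335  0.01672904] [ 0.46657133 -0.19074798  0.01598903] [0.15498583 0.06251878 0.0095503 ]
((466.5424499511719, -180.697021484375), 80.07512664794922)
t 10.8333 pos [ 0.5175 -0.1915  0.1607] F [-0.8  0.1 -0.3] w 0.0720362325374872
row [ 0.03   0.004 -0.06 ] [ 0.004  0.018 -0.009]
```

View pics/g1.png

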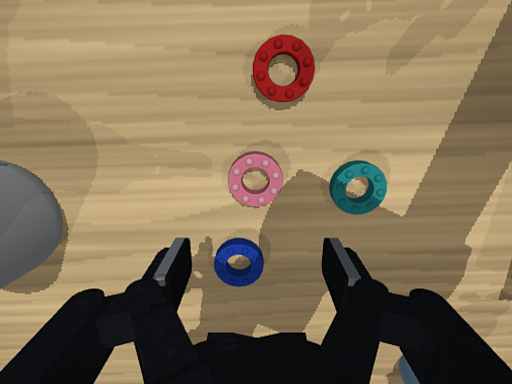

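```bash
python3 - <<'E'
from go import *
im=np.load('pics/g1.npy',allow_pickle=True).item()
C=cloud(im);I=im['image'].astype(int);b,g,r=I[...,0],I[...,1],I[...,2]
pk=(r-g>15)&(b-g>-5); pk[:140]=0;pk[220:]=0;pk[:,:215]=0;pk[:,300:]=0
top=pk&(C[...,2]>.0135)
P=C[top];print(len(P),np.median(P,0),(P.min(0)+P.max(0))/2,np.ptp(P,axis=0)); print(cv2.minEnclosingCircle(P[:,:2].astype(np.float32)*1000))
v,u=np.where(top)
o=np.array(im['xyz']);d=w(im,u*1.,v*1.,np.ones(len(u)))-o;q=o+d*((.016-o[2])/d[:,2:3]);print(q.mean(0),cv2.fitEllipse(q[:,:2].astype(np.float32)*1000),cv2.minEnclosingCircle(q[:,:2].astype(np.float32)*1000))
E
```

```text
1732 [ 0.51521164 -0.19485851  0.01671647] [ 0.49041944 -0.19480312  0.14905151] [0.10728961 0.0544919  0.2710893 ]
((490.4173583984375, -195.05084228515625), 53.7791862487793)
[ 0.51610839 -0.19496962  0.016     ] ((516.716552734375, -194.9517059326172), (46.044864654541016, 46.294960021972656), 98.09333038330078) ((516.7213745117188, -195.02783203125), 27.80359649658203)
```

```bash
python3 -c "
from go import *
go([.5166,-.195,.017],tool(False))"
```

```text
t 10.8333 pos [ 0.5175 -0.1915  0.1607] F [-0.8  0.1 -0.3] w 0.0720362325374872
row [ 5.75   0.028 -0.152] [ 0.004  0.018 -0.009]
```

{"fn": "drive_tool", "kwargs": {
  "motion": [
    [[1.5,0,-0.12,0,0,0],[3,0,-0.12,0,0,0],[4,0,-0.12,0,0,0],[4.6,0,-0.12,0,0,0],[5,0,-0.12,0,0,0],[5.2,0,-0.12,0,0,0],[5.2,0,-0.12,0,0,0]]
  ]
}}

```text
time_s: 11.42
position: [0.5185, -0.1945, 0.0316]
eef_rot: [-1.188, 1.222, 1.187]
force: [-0.8, -0.0, 0.3]
width: 0.0721
```

```bash
python3 -c "
from go import *
go([.5166,-.195,.017],tool(False))"; python3 look.py wrist g2;  python3 look.py side g3
```

```text
t 11.4167 pos [ 0.5185 -0.1945  0.0316] F [-0.8 -0.   0.3] w 0.07205326313590826
row [ 0.585  0.076 -0.023] [0.022 0.003 0.009]
```

View pics/g2.png

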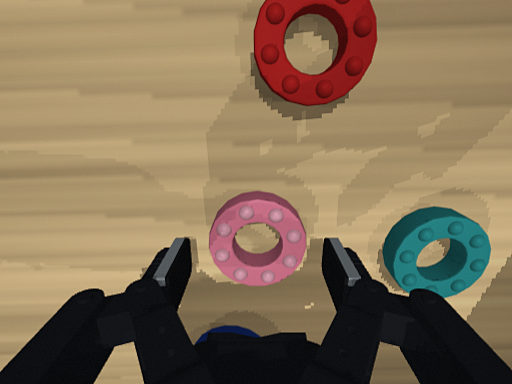

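View pics/g3.png

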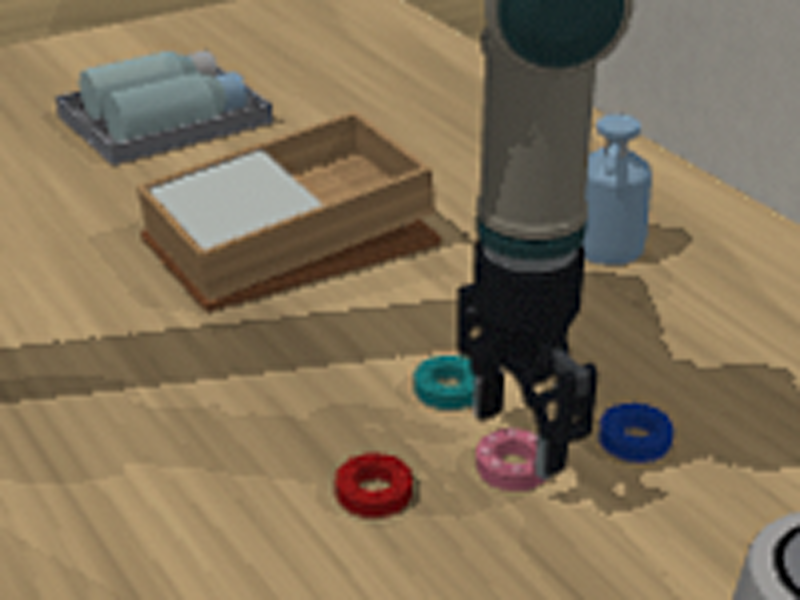

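```bash
python3 - <<'E'
from go import *
im=np.load('pics/g2.npy',allow_pickle=True).item()
C=cloud(im);I=im['image'].astype(int);b,g,r=I[...,0],I[...,1],I[...,2]
pk=(r-g>20)&(b-g>-5); pk[:185]=0;pk[295:]=0;pk[:,:200]=0;pk[:,315:]=0
top=pk&(C[...,2]>.0135)&(C[...,2]<.025)
P=C[top];print(len(P),cv2.minEnclosingCircle(P[:,:2].astype(np.float32)*1000))
im=np.load('pics/g3.npy',allow_pickle=True).item()
C=cloud(im);hsv=cv2.cvtColor(im['image'],cv2.COLOR_BGR2HSV)
m=(C[...,0]>.38)&(C[...,0]<.68)&(C[...,1]>.09)&(C[...,1]<.28)
white=m&(hsv[...,1]<40)&(hsv[...,2]>80)&(C[...,2]>.045)&(C[...,2]<.1)
print('lid',cv2.minAreaRect(C[white][:,:2].astype(np.float32)*1000))
E
```

```text
5136 ((516.8218383789062, -195.01449584960938), 27.99648094177246)
lid ((490.521240234375, 188.5672149658203), (132.1356658935547, 132.8497772216797), 88.04682159423828)
```

{"fn": "drive_tool", "kwargs": {
  "motion": [
    [[0.25,0.07,-0.02,0,0,0],[0.45,0.07,-0.02,0,0,0],[0.58,0.07,-0.02,0,0,0],[0.58,0.07,-0.02,0,0,0]]
  ]
}}

```text
time_s: 11.85
position: [0.5167, -0.1962, 0.0172]
eef_rot: [-1.187, 1.223, 1.185]
force: [-0.4, -0.2, 0.1]
width: 0.0722
```

{"fn": "drive_tool", "kwargs": {
  "motion": [
    [[0,0,0,0,0,0],[0,0,0,0,0,0],[0,0,0,0,0,0],[0,0,0,0,0,0],[0,0,0,0,0,0],[0,0,0,0,0,0]]
  ],
  "jaw": 45
}}

```text
time_s: 12.35
position: [0.5173, -0.1964, 0.0185]
eef_rot: [-1.189, 1.222, 1.184]
force: [-1.9, 0.3, 5.1]
width: 0.0538
```

{"fn": "drive_tool", "kwargs": {
  "motion": [
    [[-0.3,0,0,0,0,0],[-1,0,0,0,0,0],[-2.5,0,0,0,0,0],[-4,0,0,0,0,0],[-5.5,0,0,0,0,0],[-5.5,0,0,0,0,0]]
  ]
}}

```text
time_s: 12.85
position: [0.5213, -0.1985, 0.1632]
eef_rot: [-1.2, 1.217, 1.171]
force: [1.1, -0.7, -0.9]
width: 0.0536
```

```bash
python3 look.py wrist i2;  python3 look.py side i3
```

```text
(no output)
```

View pics/i2.png

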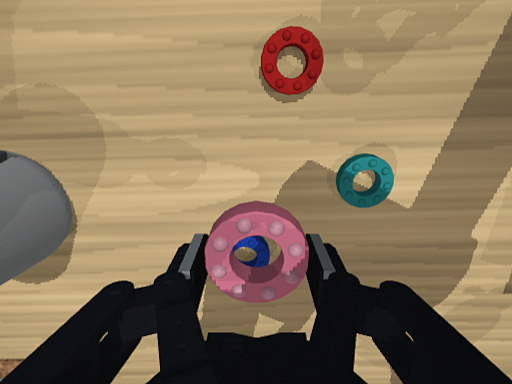

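View pics/i3.png

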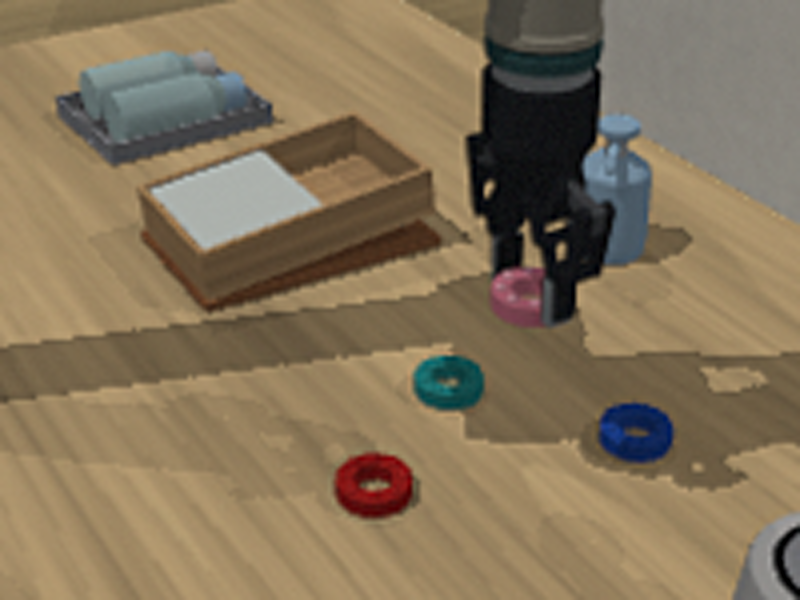

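```bash
python3 - <<'E'
from go import *
from fit import plane
s=robot.observe();T=R.from_rotvec(s['eef_rot']).as_matrix();print(s['position'],s['width'],s['force'].round(1));print(T.round(3))
for nm in ('i2',):
    im=np.load(f'pics/{nm}.npy',allow_pickle=True).item()
    C=cloud(im);I=im['image'].astype(int);b,g,r=I[...,0],I[...,1],I[...,2]
    pk=(r-g>20)&(b-g>-5); pk[:195]=0;pk[310:]=0;pk[:,:200]=0;pk[:,315:]=0
    P=(C[pk]-s['position'])@T
    print(len(P)); 
    Q=P[(abs(P[:,0]-np.percentile(P[:,0],35))<.02)]
    print(np.percentile(Q[:,0],[5,25,50,75,95]).round(4))
    Q=Q[Q[:,0]<np.percentile(Q[:,0],50)+.003]
    c,n,sd,k=plane(Q*[1,1,1]); print('plane tool',c,n,sd,k); print(cv2.minEnclosingCircle(Q[:,1:].astype(np.float32)*1000))
# box geometry from unobstructed pictures
for nm in ('g3','i3'):
    im=np.load(f'pics/{nm}.npy',allow_pickle=True).item(); C=cloud(im)
    m=(C[...,0]>.38)&(C[...,0]<.70)&(C[...,1]>.06)&(C[...,1]<.28)&(C[...,2]>.04)&(C[...,2]<.12)
    m[:,:160]=0; m[:,262:]=0
    P=C[m]; B=box(np.radians(-1.6),.112)
    Q=P@B; print(nm,Q.min(0).round(4),Q.max(0).round(4), np.percentile(Q,[1,99],axis=0).round(4))
E
```

```text
[ 0.5179578  -0.19682424  0.1574882 ] 0.05374032496543925 [-0.4 -0.2 -1.8]
[[ 0.007 -1.     0.031]
 [-0.003  0.031  1.   ]
 [-1.    -0.007 -0.003]]
7261
[-0.0063 -0.0043 -0.0036 -0.0026  0.0065]
plane tool [-0.00373695 -0.00129073 -0.00292191] [-0.99993319  0.0101984   0.00544044] 0.0006429126679850982 4723
((-3.5100460052490234, -3.211164712905884), 28.245546340942383)
g3 [ 0.4123  0.1207 -0.0317] [0.6448 0.2759 0.0151] [[ 0.4137  0.1243 -0.0293]
 [ 0.6419  0.2698  0.0136]]
i3 [ 0.4131  0.123  -0.0311] [0.645  0.2755 0.0157] [[ 0.4137  0.1247 -0.0294]
 [ 0.6415  0.2709  0.0135]]
```

```bash
python3 -c "
from go import *
go([.586,.182,.15],tool(True,yaw=np.radians(-1.6),s=.112))"
```

```text
t 12.95 pos [ 0.518  -0.1968  0.1575] F [-0.4 -0.2 -1.8] w 0.05374032496543925
row [ 0.272 -2.253 15.23 ] [-0.025 -0.029 -1.003]
```

{"fn": "drive_tool", "kwargs": {
  "motion": [
    [[0.2,-2.25,15.2,0,0,-1],[0.2,-2.25,15.2,0,0,-1],[0.2,-2.25,15.2,0,0,-1],[0.2,-2.25,15.2,0,0,-1],[0.2,-2.25,15.2,0,0,-1],[0.2,-2.25,15.2,0,0,-1],[0.2,-2.25,15.2,0,0,-1],[0.2,-2.25,15.2,0,0,-1],[0.2,-2.25,15.2,0,0,-1],[0.2,-2.25,15.2,0,0,-1],[0.2,-2.25,15.2,0,0,-1],[0.2,-2.25,15.2,0,0,-1]]
  ]
}}

```text
time_s: 13.95
position: [0.5835, 0.1818, 0.1483]
eef_rot: [-1.238, 1.149, 1.11]
force: [-0.6, 0.3, -0.3]
width: 0.0538
```

{"fn": "drive_tool", "kwargs": {
  "motion": [
    [[0,0,0,0,0,0],[0,0,0,0,0,0],[0,0,0,0,0,0]]
  ]
}}

```text
time_s: 14.2
position: [0.5845, 0.1802, 0.1499]
eef_rot: [-1.236, 1.148, 1.106]
force: [0.7, -0.0, -0.6]
width: 0.0538
```

```bash
python3 look.py wrist j2;  python3 look.py side j3; python3 look.py top j4; python3 -c "
from go import *
go([.59,.182,.13],tool(True,yaw=np.radians(-1.6),s=.112))"
```

```text
t 14.35 pos [0.5848 0.1808 0.1503] F [-0.5  0.9 -0.1] w 0.05385264824517376
row [ 0.83  -0.119  0.055] [-0.04  -0.011 -0.045]
```

View pics/j2.png

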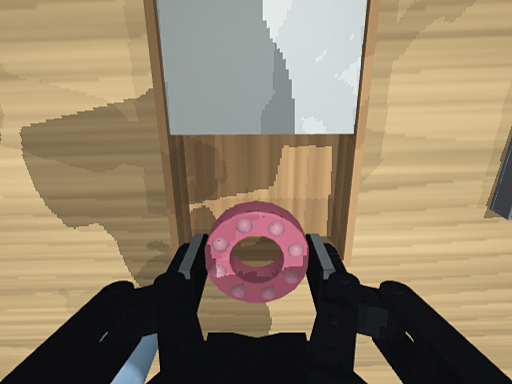

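View pics/j3.png

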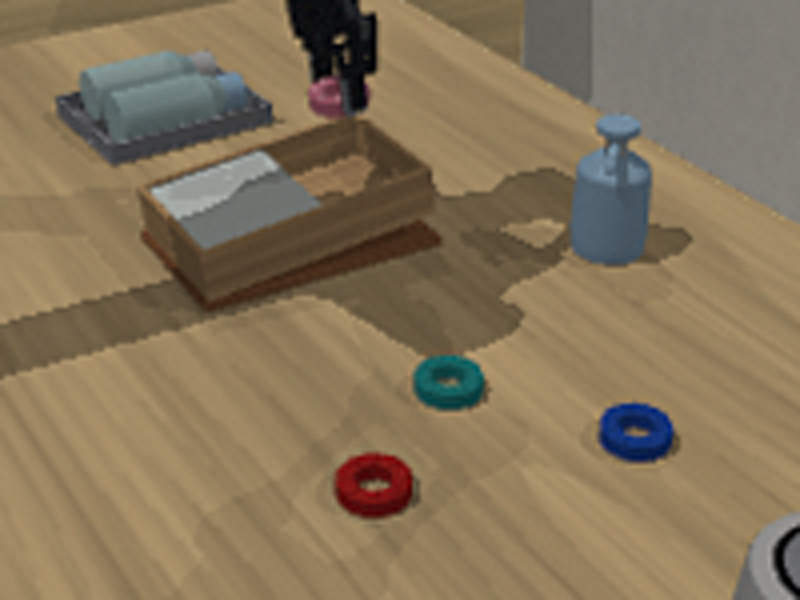

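```bash
python3 - <<'E'
from go import *
from fit import plane
s=robot.observe();T=R.from_rotvec(s['eef_rot']).as_matrix();p=s['position'];print(p)
im=np.load('pics/j2.npy',allow_pickle=True).item();C=cloud(im);Q=(C-p)@T*1000
def pt(u,v): print((u,v),C[v,u].round(4),Q[v,u].round(1))
for u,v in [(172,130),(352,130),(262,131),(262,40),(185,30),(345,30),(210,150),(300,150),(320,200),(320,150),(200,205)]: pt(u,v)
hsv=cv2.cvtColor(im['image'],cv2.COLOR_BGR2HSV)
wh=(hsv[...,1]<45)&(hsv[...,2]>80); wh[140:]=0; wh[:,:150]=0; wh[:,375:]=0
L=Q[wh]; L=L[abs(L[:,0]-np.median(L[:,0]))<4]
print('lid x med',np.median(L[:,0]),'rear y',L[:,1].min(),'z range',L[L[:,1]<L[:,1].min()+30][:,2].min(),L[L[:,1]<L[:,1].min()+30][:,2].max())
c,n,sd,k=plane(C[wh]);print('lid plane tool normal',n@T,sd)
fl=np.zeros_like(wh);fl[145:195,200:325]=1
F=Q[fl];F=F[F[:,0]>np.median(F[:,0])-4];print('floor x',np.median(F[:,0]),plane(F))
for nm in ('j3',):
    im=np.load(f'pics/{nm}.npy',allow_pickle=True).item(); C=cloud(im); q=(C-p)@T*1000
    for (U,V) in [(355,180),(385,185),(340,180),(312,208),(432,172),(355,118),(428,178),(375,165)]:
        u,v=150+U//4,130+V//4; print((u,v),C[v,u].round(4),q[v,u].round(1))
E
```

```text
[0.5847715  0.18079556 0.15030132]
(172, 130) [0.5333 0.1209 0.0682] [ 76.4  58.  -61.4]
(352, 130) [0.5373 0.2476 0.069 ] [75.5 58.  65.3]
(262, 131) [0.5361 0.1844 0.0685] [76.1 57.3  2.1]
(262, 40) [0.4789 0.186  0.0614] [ 77.  114.9   1.8]
(185, 30) [0.4718 0.1376 0.0633] [ 74.6 120.2 -46.7]
(345, 30) [0.475  0.2388 0.0612] [ 76.6 120.4  54.5]
(210, 150) [0.5593 0.1397 0.0323] [114.8  36.6 -41.8]
(300, 150) [0.5618 0.2171 0.0324] [114.6  36.6  35.6]
(320, 200) [0.608  0.236  0.0375] [114.4  -9.3  56. ]
(320, 150) [0.5625 0.2343 0.0322] [114.8  36.5  52.8]
(200, 205) [0.6097 0.1261 0.0375] [115.1 -14.4 -53.8]
lid x med 76.2130681891275 rear y 55.080034062271984 z range -64.6097356837904 67.659687979537
lid plane tool normal [-9.99986085e-01  5.20099362e-03 -8.82622499e-04] 0.0006288661862046556
floor x 114.76618327674726 (array([114.77621673,  19.02310684,   3.18007632]), array([ 9.99986062e-01, -5.21003257e-03,  8.55575891e-04]), np.float64(0.4852546851689374), 5420)
(238, 175) [0.6141 0.2015 0.0369] [115.8 -16.3  21.7]
(246, 176) [0.5952 0.1121 0.0776] [ 73.6  -4.8 -68.3]
(235, 175) [0.6036 0.2063 0.0376] [114.   -5.8  26.1]
(228, 182) [0.5248 0.1177 0.0704] [ 73.3  66.1 -65. ]
(258, 173) [ 0.7304  0.2377 -0.0009] [ 165.7 -126.7   61.7]
(238, 159) [0.638  0.2417 0.0827] [ 72.7 -43.7  62.6]
(257, 174) [0.6406 0.1097 0.0747] [ 81.4 -49.6 -69.2]
(243, 171) [0.6434 0.2129 0.0415] [114.3 -45.5  34.1]
```

{"fn": "drive_tool", "kwargs": {
  "motion": [
    [[0.5,0.2,0.06,0,0,0],[1.2,0.2,0.06,0,0,0],[2,0.2,0.06,0,0,0],[2.6,0.2,0.06,0,0,0],[3.1,0.2,0.06,0,0,0],[3.4,0.2,0.06,0,0,0],[3.6,0.2,0.06,0,0,0],[3.6,0.2,0.06,0,0,0],[3.6,0.2,0.06,0,0,0]]
  ]
}}

```text
time_s: 15.1
position: [0.5897, 0.1831, 0.0605]
eef_rot: [-1.237, 1.146, 1.106]
force: [-0.1, 0.5, -0.4]
width: 0.0538
```

```bash
python3 - <<'E'
from go import *
s=robot.observe();T=R.from_rotvec(s['eef_rot']).as_matrix();print((s['position']-[.58477,.1808,.1503])@T*1000, s['force'].round(1))
E
python3 look.py wrist k2; python3 look.py side k3
```

```text
[89.84993201  4.78568407  2.46584562] [-0.1  0.5 -0.4]
```

View pics/k2.png

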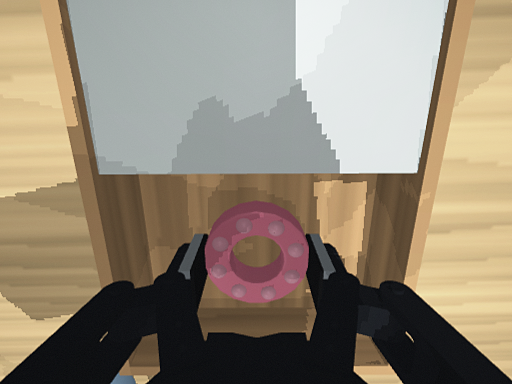

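View pics/k3.png

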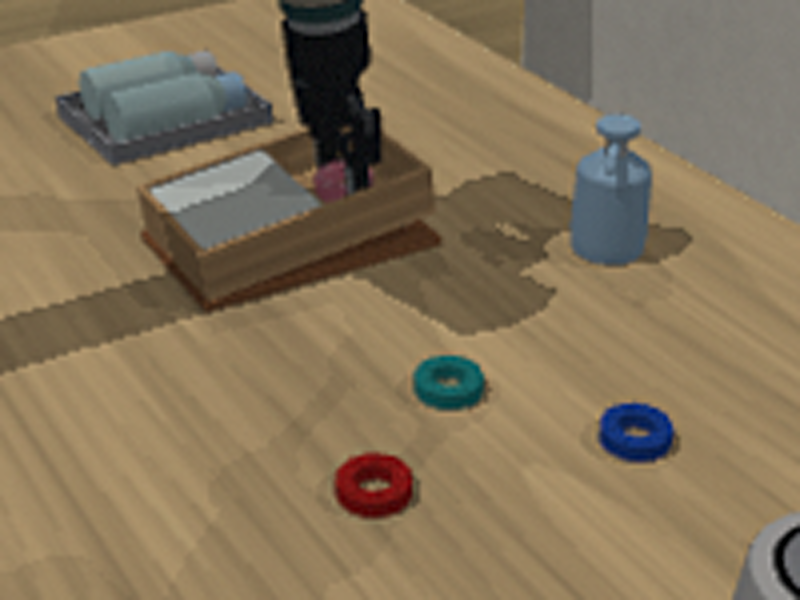

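{"fn": "drive_tool", "kwargs": {
  "motion": [
    [[0.05,0,0,0,0,0],[0.1,0,0,0,0,0],[0.15,0,0,0,0,0],[0.19,0,0,0,0,0],[0.19,0,0,0,0,0]]
  ]
}}

```text
time_s: 15.62
position: [0.5898, 0.1831, 0.0552]
eef_rot: [-1.237, 1.146, 1.107]
force: [-0.4, 1.0, -0.7]
width: 0.0536
```

{"fn": "drive_tool", "kwargs": {
  "motion": [
    [[0.02,0,0,0,0,0],[0.03,0,0,0,0,0],[0.03,0,0,0,0,0]]
  ]
}}

```text
time_s: 15.87
position: [0.59, 0.1831, 0.0546]
eef_rot: [-1.237, 1.146, 1.107]
force: [-0.6, -0.0, 0.4]
width: 0.0538
```

{"fn": "drive_tool", "kwargs": {
  "motion": [
    [[0.01,0,0,0,0,0],[0.02,0,0,0,0,0],[0.02,0,0,0,0,0]]
  ]
}}

```text
time_s: 16.12
position: [0.5901, 0.1831, 0.0541]
eef_rot: [-1.237, 1.146, 1.107]
force: [0.3, -0.3, 0.2]
width: 0.0537
```

{"fn": "drive_tool", "kwargs": {
  "motion": [
    [[0.01,0,0,0,0,0],[0.02,0,0,0,0,0],[0.02,0,0,0,0,0]]
  ]
}}

```text
time_s: 16.37
position: [0.5901, 0.1831, 0.0537]
eef_rot: [-1.237, 1.146, 1.107]
force: [-0.0, -0.5, -0.1]
width: 0.0539
```

{"fn": "drive_tool", "kwargs": {
  "motion": [
    [[0.01,0,0,0,0,0],[0.02,0,0,0,0,0],[0.02,0,0,0,0,0]]
  ]
}}

```text
time_s: 16.62
position: [0.5901, 0.1831, 0.0536]
eef_rot: [-1.237, 1.146, 1.107]
force: [-2.0, -0.8, 3.7]
width: 0.0537
```

{"fn": "drive_tool", "kwargs": {
  "motion": [
    [[0.01,0,0,0,0,0],[0.02,0,0,0,0,0],[0.02,0,0,0,0,0]]
  ]
}}

```text
time_s: 16.87
position: [0.5901, 0.1832, 0.0535]
eef_rot: [-1.237, 1.146, 1.107]
force: [-2.8, -0.7, 9.0]
width: 0.0538
```

{"fn": "drive_tool", "kwargs": {
  "motion": [
    [[-0.03,0,0,0,0,0],[-0.03,0,0,0,0,0]]
  ]
}}

```text
time_s: 17.03
position: [0.5902, 0.1832, 0.0536]
eef_rot: [-1.237, 1.146, 1.107]
force: [-1.9, -0.3, 5.7]
width: 0.0538
```

{"fn": "drive_tool", "kwargs": {
  "motion": [
    [[0,0,0,0,0,0],[0,0,0,0,0,0],[0,0,0,0,0,0],[0,0,0,0,0,0]]
  ],
  "jaw": 66
}}

```text
time_s: 17.37
position: [0.5902, 0.1831, 0.0531]
eef_rot: [-1.237, 1.146, 1.107]
force: [0.1, -0.2, -0.2]
width: 0.0661
```

{"fn": "drive_tool", "kwargs": {
  "motion": [
    [[-0.2,0,0,0,0,0],[-0.8,0,0,0,0,0],[-1.6,0,0,0,0,0],[-2.6,0,0,0,0,0],[-3.8,0,0,0,0,0],[-5,0,0,0,0,0],[-5,0,0,0,0,0],[-5,0,0,0,0,0]]
  ]
}}

```text
time_s: 18.03
position: [0.578, 0.1839, 0.1803]
eef_rot: [-1.239, 1.141, 1.104]
force: [-0.2, 0.2, 0.1]
width: 0.0661
```

```bash
python3 look.py wrist l2;  python3 look.py side l3; python3 - <<'E'
from go import *
from fit import plane
s=robot.observe();T=R.from_rotvec(s['eef_rot']).as_matrix();p=s['position'];print(p,s['time_s'],s['force'].round(1))
im=np.load('pics/l2.npy',allow_pickle=True).item();C=cloud(im);Q=(C-p)@T*1000
I=im['image'].astype(int);b,g,r=I[...,0],I[...,1],I[...,2]
pk=(r-g>25)&(b-g>0)&(C[...,2]>.04)&(C[...,2]<.07)&(C[...,0]>.5)
P=Q[pk];x=np.median(P[:,0]);P=P[abs(P[:,0]-x)<4];print('ring',len(P),plane(P),cv2.minEnclosingCircle(P[:,1:].astype(np.float32)))
hsv=cv2.cvtColor(im['image'],cv2.COLOR_BGR2HSV)
wh=(hsv[...,1]<45)&(hsv[...,2]>80)&(C[...,2]>.045)&(C[...,2]<.08)
L=Q[wh];L=L[abs(L[:,0]-np.median(L[:,0]))<4];print('lid x',np.median(L[:,0]),'y',np.percentile(L[:,1],[.5,99.5]))
E
```

```text
[0.57613778 0.18347146 0.17715696] 18.1333 [ 0.2 -0.6 -0.7]
ring 1861 (array([126.35478395,   0.49189129,  -0.91690451]), array([ 0.99996933, -0.00763364,  0.00175064]), np.float64(0.6016703737822585), 1376) ((-0.3028002381324768, -1.2960312366485596), 27.603927612304688)
lid x 104.00561962812984 y [ 50.49565702 142.04792933]
```

View pics/l2.png

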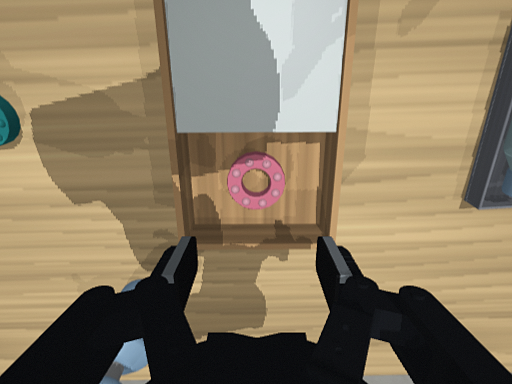

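View pics/l3.png

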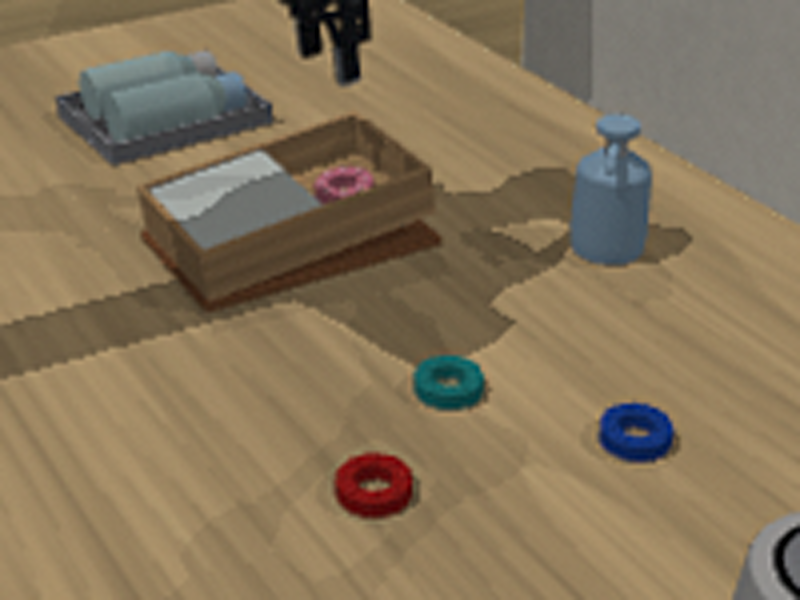

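```bash
python3 - <<'E'
from go import *
B=box(np.radians(-1.6),.112)
for nm,cols in (('l2',range(205,320,8)),('f3',range(215,320,6))):
    im=np.load(f'pics/{nm}.npy',allow_pickle=True).item();Q=cloud(im)@B*1000
    hsv=cv2.cvtColor(im['image'],cv2.COLOR_BGR2HSV)
    zl=np.median(Q[60 if nm=='l2' else 200,220:320,2]); out=[]
    for u in cols:
        q=Q[:,u]; wh=(hsv[:,u,1]<45)&(abs(q[:,2]-zl)<4)
        top=(abs(q[:,2]-zl-3)<3.5)&~wh
        lx=q[wh,0]; r=lx.min() if len(lx) else np.nan
        tw=q[top,0]
        out.append((lx.min(),lx.max(),tw[tw>lx.max()+20].min() if (tw>lx.max()+20).any() else np.nan,tw.max() if len(tw) else np.nan, tw[tw<lx.min()+5].max() if (tw<lx.min()+5).any() else np.nan,tw.min() if len(tw) else np.nan))
    print(nm,'lidfront,lidrear,backwall in,out, frontwall in,out',np.nanmedian(out,0).round(1))
im=np.load('pics/f3.npy',allow_pickle=True).item()['image']
cv2.imwrite('pics/m.png',cv2.resize(im[110:180,160:360],None,fx=4,fy=4,interpolation=cv2.INTER_NEAREST))
E
```

```text
l2 lidfront,lidrear,backwall in,out, frontwall in,out [444.1 536.  637.5 643.2   nan 637.3]
f3 lidfront,lidrear,backwall in,out, frontwall in,out [421.8 536.1 636.5 419.5 419.5 413.8]<stdin>:13: RuntimeWarning: All-NaN slice encountered
```

View pics/m.png

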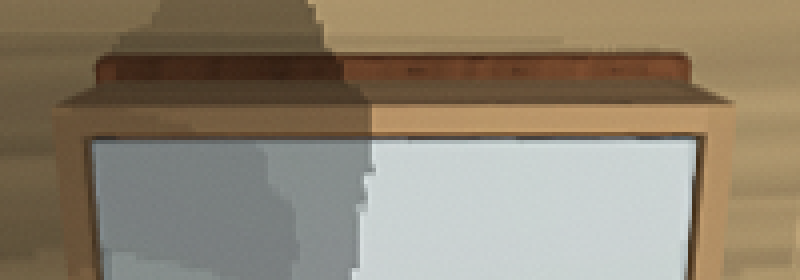

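```bash
python3 - <<'E'
from h import *
print(robot.hand_in(), robot.observe()['time_s'])
E
```

```text
the job is handed in; nothing more can be done
the job is handed in; nothing more can be done
```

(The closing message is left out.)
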